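# Eject the programmer carriage, load the chip modules and shut it

### The job

Push the orange release pin through the small red-ringed hole in the front of the programming station to trip the hidden latch, so that the blue carriage springs out, and lay the pin away flat inside the black tool tray. Set every chip module from the green mat into a socket of its own in the open carriage, steel side up, and press each one down until it is flush; when all are in, push the carriage home until it latches and stays shut. Leave the other things on the bench where they are.

Things in the scene. Friction and masses are not known exactly. Their poses are not given: they have to be found in the camera images.
- station: programming station, fixed white and grey box 200 (x) x 320 (y) x 95 mm high; origin under its centre, x from its front face (x = -100 mm) to its back. Its place varies. The carriage leaves the front at y -146 to +76 mm of this frame, the red-ringed hole is at y = +120 mm. Above the carriage a lip 48.5 mm above the bench: modules over 3.5 mm proud jam on it
- access_hole (a point): centre of the round access hole, 14 mm in diameter, in the plane of the station's front face, 66 mm above the bench; x points straight into the hole, z up. A red stripe on the station's top, 8 mm wide, runs back from the front edge right above the hole. The front panel is 8 mm thick; behind it the way is free to the latch pad
- latch_pad (a point): the hidden latch's pad, in line with the hole: the pin's tip meets it 37 mm behind the front face. It must be pushed about 5 to 6 mm further in (3 to 6 N); stop of the pad at 8 mm. It springs back when the pin leaves
- latch (a joint): turn of the hidden latch, rad: 0 at rest, the carriage is let go at about 0.13, stop at 0.22
- carriage (a joint): how far the carriage stands out, m: 0 shut and latched, 0.095 fully out. Once the latch is tripped it springs out by itself (1.5 to 3 N) in about 1 s. To shut it, push its front towards the station to 0 or a little beyond (stop at -0.004) with 3 to 7 N: the latch snaps in by itself and holds it at about 0
- carriage_front (a point): centre of the front face of the carriage's aluminium front bar, 226 wide x 40 mm high (7 to 47 mm above the bench, 10 mm thick); x points into the station, the way to push. The carriage's top is 45 mm above the bench; socket centres lie 43 mm behind the bar, 42 mm apart; fully out they are 52 mm in front of the station's front face
- socket0 (a point): mouth of a socket in the blue carriage, 27 (x) x 33 (y) mm: a module has 1.5 mm play all round. Point: its centre, level with the carriage's top; x into the station, z up. A stiff brass pad, at first 11 mm down, stays where it is pushed: a module put in stands 5 mm proud; pushing its top down with over 4 N (8 to 15 N is good) sinks it to flush
- socket1 (a point): the same as socket0, socket number 1
- socket2 (a point): the same as socket0, socket number 2
- socket3 (a point): the same as socket0, socket number 3
- socket4 (a point): the same as socket0, socket number 4
- module0: a chip module: black block 24 (its x) x 30 (its y) x 16 (z) mm, 30 g, with a steel plate and a small yellow dot on its top; origin at the centre of its underside, z out of its top. It starts lying steel side up on the fixed green mat (210 x 210 x 2 mm). Not all five modules are there every time (absent: None)
- module1: the same as module0
- module2: the same as module0
- module3: the same as module0
- module4: the same as module0
- pin: release pin, 60 g: orange square handle 60 (x) x 18 x 18 mm with a steel pin 6 mm in diameter out of its +x end (12 mm collar for the first 6 mm). Origin at the handle's centre, on the pin's axis; the tip is 88 mm along +x. It lies on the bench beside the tool tray; a gripper pointing down can hold it level across the handle and push it into the hole
- pin_tip (a point): the tip of the pin, on its axis
- tool_tray: a fixed black open tray 110 (x) x 170 (y) x 22 mm high, walls and floor 4 mm thick; origin at the centre of its underside. It may stand left or right of the station, the mat on the other side
- multimeter: bystander: yellow multimeter 130 x 70 x 35 mm; origin at the centre of its underside
- flux_jar: bystander: amber jar with a steel cap, 60 mm in diameter, 85 mm high; origin under its centre
- spool: bystander: grey spool 60 mm in diameter, 50 mm high; origin under its centre
- driver: bystander: screwdriver with a red handle, 160 mm long, lying on the bench
- paste_tin: bystander: small steel tin 42 mm in diameter, 30 mm high; origin under its centre
There are look-alikes about, which are no part of the job. What is shaped like the pin but turquoise or white is not meant.

How it is judged:
On the way, in this order (a step that is already met when the one before it is completed fails the run):
1. the latch is tripped by the tip of the pin, through the hole (value of joint latch above 0.06 rad and distance between pin_tip and latch_pad below 0.015 m).
2. the carriage has sprung out (value of joint carriage above 0.08 m), for 0.2 s.
3. every module sits flush in a socket of the open carriage (((horizontal distance between module0 and socket0 below 0.005 m and z of module0 in the frame of socket0 below -0.0138 m) or (horizontal distance between module0 and socket1 below 0.005 m and z of module0 in the frame of socket1 below -0.0138 m) or (horizontal distance between module0 and socket2 below 0.005 m and z of module0 in the frame of socket2 below -0.0138 m) or (horizontal distance between module0 and socket3 below 0.005 m and z of module0 in the frame of socket3 below -0.0138 m) or (horizontal distance between module0 and socket4 below 0.005 m and z of module0 in the frame of socket4 below -0.0138 m)) and angle between each of module0, module1, module2, module3, module4's own z axis and vertical below 0.15 rad and ((horizontal distance between module1 and socket0 below 0.005 m and z of module1 in the frame of socket0 below -0.0138 m) or (horizontal distance between module1 and socket1 below 0.005 m and z of module1 in the frame of socket1 below -0.0138 m) or (horizontal distance between module1 and socket2 below 0.005 m and z of module1 in the frame of socket2 below -0.0138 m) or (horizontal distance between module1 and socket3 below 0.005 m and z of module1 in the frame of socket3 below -0.0138 m) or (horizontal distance between module1 and socket4 below 0.005 m and z of module1 in the frame of socket4 below -0.0138 m)) and ((horizontal distance between module2 and socket0 below 0.005 m and z of module2 in the frame of socket0 below -0.0138 m) or (horizontal distance between module2 and socket1 below 0.005 m and z of module2 in the frame of socket1 below -0.0138 m) or (horizontal distance between module2 and socket2 below 0.005 m and z of module2 in the frame of socket2 below -0.0138 m) or (horizontal distance between module2 and socket3 below 0.005 m and z of module2 in the frame of socket3 below -0.0138 m) or (horizontal distance between module2 and socket4 below 0.005 m and z of module2 in the frame of socket4 below -0.0138 m)) and ((horizontal distance between module3 and socket0 below 0.005 m and z of module3 in the frame of socket0 below -0.0138 m) or (horizontal distance between module3 and socket1 below 0.005 m and z of module3 in the frame of socket1 below -0.0138 m) or (horizontal distance between module3 and socket2 below 0.005 m and z of module3 in the frame of socket2 below -0.0138 m) or (horizontal distance between module3 and socket3 below 0.005 m and z of module3 in the frame of socket3 below -0.0138 m) or (horizontal distance between module3 and socket4 below 0.005 m and z of module3 in the frame of socket4 below -0.0138 m)) and ((horizontal distance between module4 and socket0 below 0.005 m and z of module4 in the frame of socket0 below -0.0138 m) or (horizontal distance between module4 and socket1 below 0.005 m and z of module4 in the frame of socket1 below -0.0138 m) or (horizontal distance between module4 and socket2 below 0.005 m and z of module4 in the frame of socket2 below -0.0138 m) or (horizontal distance between module4 and socket3 below 0.005 m and z of module4 in the frame of socket3 below -0.0138 m) or (horizontal distance between module4 and socket4 below 0.005 m and z of module4 in the frame of socket4 below -0.0138 m)) and value of joint carriage above 0.08 m), for 0.2 s.
At the end, for the whole second after the job is handed in: Every module that is there sits in a socket, within 5 mm of its centre, upright, steel side up and at most about 2 mm proud; the carriage is shut within 4 mm and latched; the pin lies flat (within 0.12 rad) and still inside the tool tray (((horizontal distance between module0 and socket0 below 0.005 m and z of module0 in the frame of socket0 below -0.0138 m) or (horizontal distance between module0 and socket1 below 0.005 m and z of module0 in the frame of socket1 below -0.0138 m) or (horizontal distance between module0 and socket2 below 0.005 m and z of module0 in the frame of socket2 below -0.0138 m) or (horizontal distance between module0 and socket3 below 0.005 m and z of module0 in the frame of socket3 below -0.0138 m) or (horizontal distance between module0 and socket4 below 0.005 m and z of module0 in the frame of socket4 below -0.0138 m)) and angle between each of module0, module1, module2, module3, module4's own z axis and vertical below 0.15 rad and ((horizontal distance between module1 and socket0 below 0.005 m and z of module1 in the frame of socket0 below -0.0138 m) or (horizontal distance between module1 and socket1 below 0.005 m and z of module1 in the frame of socket1 below -0.0138 m) or (horizontal distance between module1 and socket2 below 0.005 m and z of module1 in the frame of socket2 below -0.0138 m) or (horizontal distance between module1 and socket3 below 0.005 m and z of module1 in the frame of socket3 below -0.0138 m) or (horizontal distance between module1 and socket4 below 0.005 m and z of module1 in the frame of socket4 below -0.0138 m)) and ((horizontal distance between module2 and socket0 below 0.005 m and z of module2 in the frame of socket0 below -0.0138 m) or (horizontal distance between module2 and socket1 below 0.005 m and z of module2 in the frame of socket1 below -0.0138 m) or (horizontal distance between module2 and socket2 below 0.005 m and z of module2 in the frame of socket2 below -0.0138 m) or (horizontal distance between module2 and socket3 below 0.005 m and z of module2 in the frame of socket3 below -0.0138 m) or (horizontal distance between module2 and socket4 below 0.005 m and z of module2 in the frame of socket4 below -0.0138 m)) and ((horizontal distance between module3 and socket0 below 0.005 m and z of module3 in the frame of socket0 below -0.0138 m) or (horizontal distance between module3 and socket1 below 0.005 m and z of module3 in the frame of socket1 below -0.0138 m) or (horizontal distance between module3 and socket2 below 0.005 m and z of module3 in the frame of socket2 below -0.0138 m) or (horizontal distance between module3 and socket3 below 0.005 m and z of module3 in the frame of socket3 below -0.0138 m) or (horizontal distance between module3 and socket4 below 0.005 m and z of module3 in the frame of socket4 below -0.0138 m)) and ((horizontal distance between module4 and socket0 below 0.005 m and z of module4 in the frame of socket0 below -0.0138 m) or (horizontal distance between module4 and socket1 below 0.005 m and z of module4 in the frame of socket1 below -0.0138 m) or (horizontal distance between module4 and socket2 below 0.005 m and z of module4 in the frame of socket2 below -0.0138 m) or (horizontal distance between module4 and socket3 below 0.005 m and z of module4 in the frame of socket3 below -0.0138 m) or (horizontal distance between module4 and socket4 below 0.005 m and z of module4 in the frame of socket4 below -0.0138 m)) and value of joint carriage between -0.0045 and 0.004 m and value of joint latch below 0.05 rad and x of pin in the frame of tool_tray between -0.045 and 0.045 m and y of pin in the frame of tool_tray between -0.06 and 0.06 m and z of pin in the frame of tool_tray below 0.022 m and angle between pin's own x axis and vertical between 1.45 and 1.69 rad and linear speed of pin below 0.02 m/s); the robot touches nothing.
It fails at once if a bystander (multimeter, jar, spool, screwdriver or tin) is knocked more than 50 mm from its place (distance of any of multimeter, flux_jar, spool, driver, paste_tin from where it was at the start of the episode above 0.05 m).
Of module0, module1, module2, module3, module4 only 3 to 5 are there at a start; the rules pass over those that are not, and their reading is None.
At some moment in a run one of pin may be knocked a few centimetres aside while the robot is not near it.
Once in a run the grip may slacken for a moment while it holds something.
It also fails if it takes over 210 s, if anything falls off the work surface, if the arm or the gripper's body presses on something with over 40 N, if the wrist force passes 120 N, or if a joint passes its speed limit or range.

### The arm

A 6-joint arm with a two-finger parallel gripper is mounted at the origin on the work surface. World frame = base frame: x ahead of the robot, y to its left, z up, the work surface at z = 0. Lengths are in m, angles in rad, forces in N, time in s.
With the tool pointing down it reaches from about 0.2 to 0.875 m from the base axis. Payload 3.4 kg.
Tool frame: the origin (TCP) lies at the very end of the fingers, on their centre line; the grasp point (between the pads) lies 19 mm behind it; z points along the fingers, x is the direction in which the jaws open and shut, and the axes are right-handed (so a half turn about z gives the same grasp; the last joint's range is limited). The gripper opens to 94 mm and grips with 3 to 60 N. Pads are 16 mm wide; open, the fingers measure 119 mm over their backs; the gripper's body (75 mm by 177 mm) begins 78 mm behind the grasp point.
Start: joints at [-1.415, 0.276, 1.505, -0, 1.361, -0.121], TCP at [0.157, -0.553, 0.205] pointing down, gripper open.
Joint ranges: [-2.89, 2.89], [-0.75, 2.08], [0.22, 2.7], [-1.18, 4.32], [0.11, 2.71], [-2.7, 2.7]. Speed limits (rad/s): [2.57, 2.57, 3.14, 3.14, 3.14, 3.14].

### API

Orientations are given as a unit quaternion [w, x, y, z].
In Python, from rig import arm, eyes, workorder gives the robot as it stands.
- The arm moves only by the shell command python3 -m creep 'ROWS'. ROWS is JSON, a list that holds one entry, the list of rows, each a list of 5 numbers: the opening, from 0 (shut) to 1 (fully open), then the shift along the world's x, y, z in cm, then the turn about the world's z in degrees. In form: [[[hand, x, y, z, roll], ...]]. A call has 1 to 10 rows; each row is the pose to reach, as a shift and turn from the pose measured when the call began; what a row does not reach only later rows make up. A row lasts 1/8 s, in which the tool goes at most 62.5 mm and 10.7 degrees, less where a joint would pass 70% of its speed; a pose out of reach is approached as far as the arm can. A call with a gripper value outside its range is refused whole. The fingers move at their own pace and stop on an object; the grip force is fixed at half the most. Time passes only in rows, so rows that repeat a pose let the fingers close. It gives the time, the measured TCP pose, the force and the opening at its end, in the units of the state.
- arm.observe(): the state, without advancing time (a new reading comes with each control period).
- eyes.read_camera(name): name is "scene" or "side" or "wrist"; returns a dict with "pixels" (400x640x3 uint8, red, green, blue), "range_z" (400x640 float32, m along the optical axis (not along the pixel's ray), 0 where there is no reading), "fov_y" (degrees; the focal length in pixels is half the picture's height over the tangent of half this angle, whatever the lens; pixels are square), "cx", "cy" (the principal point, pixels), "R" (3x3) and "t" (3): a world point X has camera coordinates R X + t. Camera axes: x right, y down, z forward; pixel columns grow to the right and rows downward; lengths in m; the calibration is good to about 2 mm. A picture is of the moment at which its call begins.
- workorder.close_job(): hands the job in, once; it reports no verdict.
The state is a dict: "time_s": time; "qpos": joint angles; "qvel": joint speeds; "tau": joint torques, N m; "eef_pos": TCP position; "tcp_rot": TCP orientation; "wrist_force": force on the tool from outside, world axes, zero at the start; "ft_torque": the same for the moment, N m; "width": finger opening in m.
Only numpy, scipy, OpenCV 4.12 (cv2) and the standard library are available. Lean on these libraries where they do the work, as an engineer would, in place of code of your own. Each camera call takes 0.05 s, during which the arm holds its last target. There are 200 camera calls.

## Working session

There is one attempt and no reset: what is moved stays moved. The work goes in short steps, Python scripts to look and compute and a shell command to move; the robot and the scene stay as the last step left them, time stands still between calls to the robot, and variables do not carry over. Pictures are saved under pics/ and viewed, about 12 in all and at most 16, crops included, and the job is handed in when it is done.

```bash
ls; mkdir -p pics
cat > h.py <<'E'
import numpy as np, cv2
from rig import arm, eyes, workorder
def cam(n):
    c=eyes.read_camera(n); p=c['pixels']; z=c['range_z'].astype(float)
    f=p.shape[0]/2/np.tan(np.radians(c['fov_y'])/2)
    v,u=np.mgrid[:p.shape[0],:p.shape[1]]
    P=np.stack([(u-c['cx'])/f*z,(v-c['cy'])/f*z,z],-1)
    W=(P-np.array(c['t']))@np.array(c['R'])   # R^T (P-t)
    W[z==0]=np.nan
    return p,W,c
def save(p,n): cv2.imwrite('pics/'+n,cv2.cvtColor(p,cv2.COLOR_RGB2BGR))
E
python3 - <<'E'
from h import *
s=arm.observe();print({k:np.round(v,3).tolist() for k,v in s.items()})
for n in ['scene','side','wrist']:
    p,W,c=cam(n); save(p,n+'0.png'); print(n,c['fov_y'],-np.array(c['R']).T@c['t'])
    np.savez('/tmp/'+n,p=p,W=W)
E
```

```text
pics
{'time_s': 0.0, 'qpos': [-1.415, 0.277, 1.506, 0.0, 1.361, -0.121], 'qvel': [0.002, 0.001, 0.0, -0.0, 0.0, 0.0], 'tau': [0.0, -40.458, -23.723, 0.07, 0.035, -0.0], 'eef_pos': [0.157, -0.553, 0.205], 'tcp_rot': [-0.001, 0.798, -0.603, -0.001], 'wrist_force': [-0.559, 0.493, 0.679], 'ft_torque': [0.008, 0.023, -0.008], 'width': 0.094}
scene 52.150515867990464 [ 1.15466755 -0.40152396  1.03846093]
side 53.16478522183162 [-0.16968759  0.78463725  0.72923091]
wrist 68.90689851946105 [ 0.23540847 -0.52910659  0.38418725]
```

View pics/scene0.png

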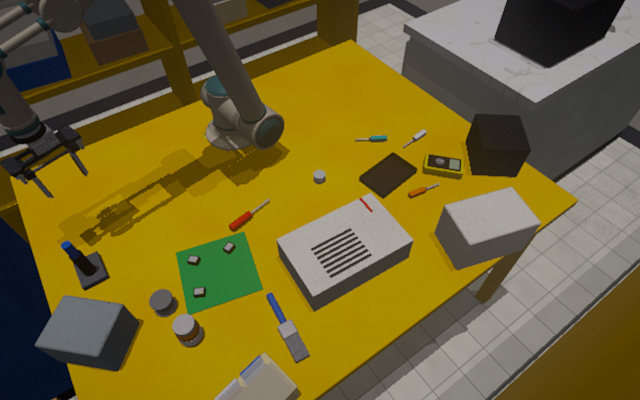

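View pics/side0.png

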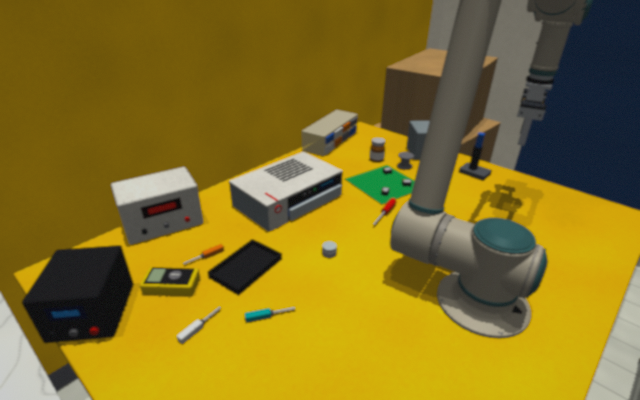

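Scene view: the station is at (345,245) with the red stripe at (366,205). The orange pin is at (423,190), the tray at (388,174), and three modules on the mat at (193,260), (229,248) and (199,292). Next I measure them.

```bash
cat > m0.py <<'E'
from h import *
for n in ['scene','side']:
    d=np.load('/tmp/%s.npz'%n); p,W=d['p'],d['W']; X,Y,Z=W[...,0],W[...,1],W[...,2]
    hsv=cv2.cvtColor(p,cv2.COLOR_RGB2HSV); H,S,V=[hsv[...,i].astype(int) for i in range(3)]
    v,u=np.mgrid[:400,:640]
    def blobs(m,name,mn=15):
        k,l,st,ce=cv2.connectedComponentsWithStats(m.astype(np.uint8))
        for i in range(1,k):
            if st[i,4]<mn: continue
            q=W[l==i]; q=q[~np.isnan(q[:,0])]
            if len(q)<8: continue
            r=cv2.minAreaRect(q[:,:2].astype(np.float32)*1000)
            print(n,name,ce[i].round(),st[i,4],'med',np.median(q,0).round(4),'zr',np.percentile(q[:,2],[2,98]).round(3),'rect',np.round(r[0]),np.round(r[1]),round(r[2],1))
    on=(X>0.1)&(X<0.9)&(abs(Y)<0.75)
    blobs((H>=5)&(H<15)&(S>190)&(V>140)&on&(Z>0.004),'orange')
    blobs(((H<5)|(H>172))&(S>150)&(V>90)&on,'red')
    blobs((H>50)&(H<75)&(S>120)&on&(abs(Z-.002)<.01),'green',200)
    blobs(on&(abs(Z-.095)<.006)&(V>60),'top95',1000)
    blobs(on&(Z>.008)&(Z<.035)&(V<60),'dark',60)
    blobs(on&(Z>.0125)&(Z<.024)&(S<90)&(V>80),'mod?',15)
E
python3 m0.py
```

```text
scene orange [240. 219.] 104 med [ 0.3991 -0.188   0.0228] zr [0.017 0.027] rect [ 398. -186.] [21. 76.] 3.5
scene red [366. 205.] 23 med [0.6222 0.1241 0.0938] zr [0.091 0.097] rect [622. 124.] [ 5. 56.] 87.0
scene green [218. 273.] 4242 med [ 0.5147 -0.3224  0.0006] zr [-0.004  0.005] rect [ 506. -321.] [208. 211.] 76.3
scene top95 [343. 243.] 6792 med [ 0.687  -0.007   0.0934] zr [0.09  0.097] rect [682.   1.] [322. 203.] 86.1
scene dark [488. 167.] 352 med [0.7033 0.6029 0.021 ] zr [0.009 0.035] rect [662. 603.] [217. 110.] 1.7
scene dark [387. 175.] 342 med [0.5179 0.302  0.0161] zr [0.008 0.023] rect [517. 314.] [111. 173.] 6.9
scene dark [437. 162.] 139 med [0.5807 0.47   0.0325] zr [0.029 0.035] rect [584. 475.] [69. 56.] 40.3
scene dark [ 97. 277.] 121 med [ 0.349  -0.6052  0.0159] zr [0.009 0.022] rect [ 321. -598.] [ 56. 113.] 53.9
scene dark [ 91. 271.] 82 med [ 0.3189 -0.6146  0.0226] zr [0.015 0.034] rect [ 299. -624.] [60. 39.] 31.1
scene dark [115. 351.] 387 med [ 0.577  -0.6224  0.0234] zr [0.01  0.035] rect [ 574. -657.] [190.  94.] 87.6
scene mod? [420. 134.] 47 me
[... 1901 characters left out ...]
359 -0.6084  0.0199] zr [0.017 0.023] rect [ 333. -610.] [18. 46.] 4.5
side mod? [387. 169.] 23 med [ 0.5426 -0.3905  0.0188] zr [0.016 0.02 ] rect [ 543. -391.] [24. 26.] 48.6
side mod? [482. 171.] 57 med [ 0.2714 -0.6164  0.0202] zr [0.016 0.023] rect [ 272. -617.] [37. 54.] 7.2
side mod? [407. 181.] 29 med [ 0.4395 -0.3623  0.0189] zr [0.016 0.021] rect [ 440. -363.] [26. 32.] 36.7
side mod? [385. 189.] 29 med [ 0.4618 -0.2593  0.0188] zr [0.017 0.023] rect [ 463. -260.] [21. 31.] 34.2
side mod? [380. 216.] 22 med [ 0.3845 -0.1153  0.0151] zr [0.013 0.019] rect [ 382. -111.] [ 5. 77.] 13.2
side mod? [189. 330.] 210 med [0.4326 0.54   0.0184] zr [0.013 0.021] rect [435. 536.] [19. 64.] 6.7
```

The hole works out near (0.590, 0.128, 0.066), with the station yawed about -3.9°. The pin is at (0.625, 0.345) and points towards +y. I'll move above the pin first.

```bash
python3 -m creep '[[[1,5,10,3,10],[1,8,15,5,20],[1,11,20,5,30],[1,14,26,5,40],[1,17,32,5,50],[1,20,38,5,60],[1,23,44,5,67],[1,26,50,5,67],[1,28,54,5,67],[1,28,54,5,67]]]'; python3 -m creep '[[[1,3,6,0,0],[1,6,12,0,0],[1,9,18,0,0],[1,12,24,0,0],[1,15,30,0,0],[1,18,34,-3,0],[1,18.5,35,-6,0],[1,18.5,35,-9,0],[1,18.5,35,-10,0],[1,18.5,35,-10,0]]]'
python3 - <<'E'
from h import *
p,W,c=cam('wrist'); save(p,'w1.png'); np.savez('/tmp/wrist',p=p,W=W)
E
```

```text
time_s: 1.4
eef_pos: [0.4375, -0.0104, 0.2548]
tcp_rot: [-0.0, 0.998, -0.062, -0.0]
wrist_force: [0.9, -0.2, -0.1]
width: 0.0941
time_s: 2.65
eef_pos: [0.6223, 0.3392, 0.1545]
tcp_rot: [0.0, 0.998, -0.062, -0.001]
wrist_force: [0.2, -0.1, 1.2]
width: 0.0942
```

View pics/w1.png

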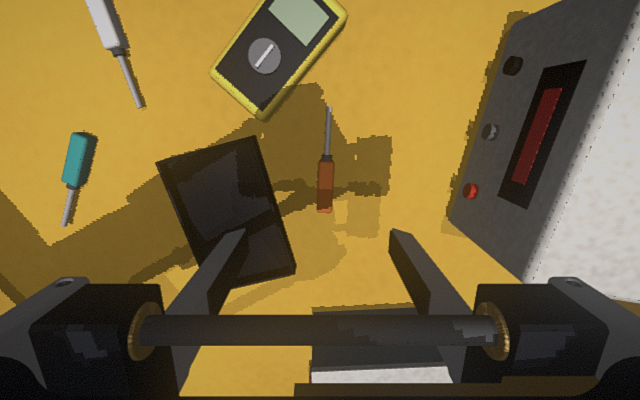

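Wrist view: the pin handle is at (326,185) with its tip at (329,108), pointing +y. The tray is to the left and the multimeter lies beyond the tip.

```bash
cat > pin.py <<'E'
from h import *
import sys
p,W,c=cam('wrist'); s=arm.observe()
hsv=cv2.cvtColor(p,cv2.COLOR_RGB2HSV); H,S,V=[hsv[...,i].astype(int) for i in range(3)]
m=((H<13))&(S>150)&(W[...,2]>0.008)&(W[...,2]<.03)
k,l,st,ce=cv2.connectedComponentsWithStats(m.astype(np.uint8)); 
i=1+np.argmax(st[1:,4]); q=W[l==i]; print(ce[i],st[i,4],'z',np.percentile(q[:,2],[5,50,95]).round(4))
q=q[q[:,2]>.014]; r=cv2.minAreaRect(q[:,:2].astype(np.float32)*1000); print('rect',np.round(r,1) if 0 else r)
# steel part
st_=(W[...,2]>.006)&(W[...,2]<.016)&(S<70)&(np.hypot(W[...,0]-r[0][0]/1e3,W[...,1]-r[0][1]/1e3)<.1)
k,l,stt,ce=cv2.connectedComponentsWithStats(st_.astype(np.uint8))
for i in range(1,k):
  if stt[i,4]>60: print('steel',ce[i],stt[i,4],np.median(W[l==i],0).round(4))
print(s['eef_pos'],s['width'])
E
python3 pin.py
```

```text
[321.52830189 170.05660377] 53 z [0.0171 0.0181 0.0197]
rect ((628.6917114257812, 360.3468017578125), (18.95945167541504, 9.861434936523438), 81.63680267333984)
steel [326.67181467 133.36679537] 259 [0.6383 0.4005 0.0119]
[0.62332666 0.33952589 0.15657199] 0.09389370554197729
```

```bash
cat > pin2.py <<'E'
from h import *
def pin(u0,u1,v0,v1,lo=.012):
    p,W,c=cam('wrist'); s=arm.observe()
    w=W[v0:v1,u0:u1].reshape(-1,3); q=w[(w[:,2]>lo)&(w[:,2]<.03)]
    r=cv2.minAreaRect(q[:,:2].astype(np.float32)*1000); print(len(q),'rect',r,'z',np.percentile(q[:,2],[5,50,95]).round(4))
    print(s['eef_pos'],s['width'])
if __name__=='__main__': pin(308,346,152,225)
E
python3 pin2.py
```

```text
860 rect ((629.6289672851562, 346.44775390625), (69.34860229492188, 17.951934814453125), 80.33895874023438) z [0.0144 0.0179 0.0192]
[0.62344277 0.33957831 0.15687292] 0.09422659701317658
```

```bash
python3 -m creep '[[[0.5,0.55,0.35,0,-2.6],[0.5,0.55,0.35,-4,-2.6],[0.5,0.55,0.35,-8,-2.6],[0.5,0.55,0.35,-11,-2.6],[0.5,0.55,0.35,-13,-2.6],[0.5,0.55,0.35,-14.5,-2.6],[0.5,0.55,0.35,-15.3,-2.6],[0.5,0.55,0.35,-15.3,-2.6]]]' ; python3 -m creep '[[[0,0,0,0,0],[0,0,0,0,0],[0,0,0,0,0],[0,0,0,0,0],[0,0,0,0,0],[0,0,0,0,0],[0,0,0,0,0]]]'
```

```text
time_s: 3.8
eef_pos: [0.6291, 0.3431, 0.0041]
tcp_rot: [-0.001, 0.996, -0.085, 0.001]
wrist_force: [-0.4, -0.2, 0.0]
width: 0.0472
time_s: 4.68
eef_pos: [0.6294, 0.3432, 0.0046]
tcp_rot: [-0.001, 0.996, -0.085, 0.001]
wrist_force: [-0.9, -1.1, 3.0]
width: 0.0178
```

```bash
python3 -m creep '[[[0,0,0,5,0],[0,0,0,10,0],[0,-3,-3,15,-10],[0,-6,-6,15,-20],[0,-9,-9,15,-30],[0,-12,-12,15,-40],[0,-15,-16,15,-50],[0,-15.7,-20,15,-60],[0,-15.7,-20.7,15,-70],[0,-15.7,-20.7,15,-80]]]';python3 -m creep '[[[0,0,0,-2,-4],[0,0,0,-5,-4.2],[0,0,0,-8,-4.2],[0,0,0,-9,-4.2],[0,0,0,-9,-4.2]]]'
python3 - <<'E'
from h import *
for n in ['side','wrist']:
    p,W,c=cam(n); np.savez('/tmp/'+n,p=p,W=W)
    if n=='side': p=cv2.resize(p[150:280,180:400],None,fx=3.4,fy=3.4)
    save(p,n+'2.png')
E
```

```text
time_s: 5.92
eef_pos: [0.4718, 0.1352, 0.1542]
tcp_rot: [-0.0, -0.706, 0.708, -0.002]
wrist_force: [-0.8, -0.2, -0.6]
width: 0.0179
time_s: 6.55
eef_pos: [0.4714, 0.1352, 0.0638]
tcp_rot: [-0.001, -0.68, 0.733, -0.001]
wrist_force: [0.4, -1.1, -0.9]
width: 0.0182
```

View pics/wrist2.png

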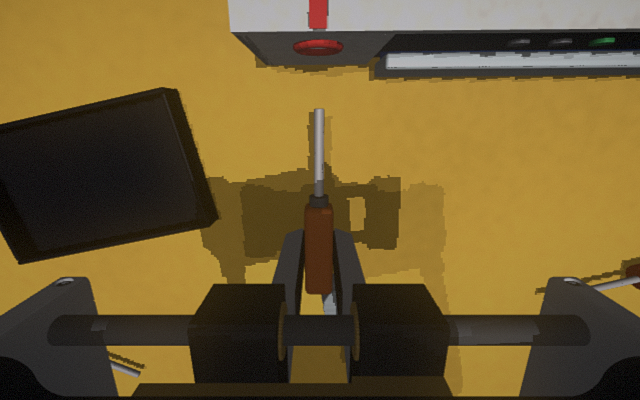

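View pics/side2.png

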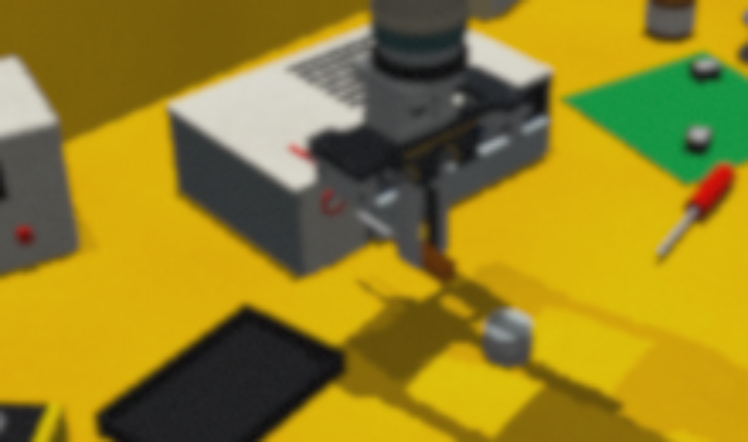

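Wrist view: the pin tip is at (320,110), the red ring at (318,47) and the stripe above it. I'll measure both in the same camera frame.

```bash
cat > hole.py <<'E'
from h import *
def go():
    p,W,c=cam('wrist'); s=arm.observe()
    hsv=cv2.cvtColor(p,cv2.COLOR_RGB2HSV); H,S,V=[hsv[...,i].astype(int) for i in range(3)]
    v,u=np.mgrid[:400,:640]
    red=((H<6)|(H>172))&(S>140)&(V>60)&(v<140)&(u>260)&(u<380)
    ring=red&(W[...,2]<.085)&(W[...,2]>.04)
    q=W[ring]; rc=(q.min(0)+q.max(0))/2
    print('ring n',len(q),'med',np.median(q,0).round(4),'box',rc.round(4),np.ptp(q,axis=0).round(4))
    q=W[red&(W[...,2]>.09)]; print('stripe',len(q),np.median(q,0).round(4) if len(q) else '')
    yaw=2*np.arctan2(s['tcp_rot'][2],s['tcp_rot'][1])
    a=np.array([-np.sin(yaw),np.cos(yaw)]); 
    if a[0]<0:a=-a
    e=s['eef_pos']; d=W[...,:2]-e[:2]; al=d@a; la=d@np.array([-a[1],a[0]])
    m=(abs(W[...,2]-e[2]-.004)<.02)&(abs(la)<.012)&(al>.040)&(al<.105)&(S<110)&(v<230)
    q=W[m]; L=cv2.fitLine(q.astype(np.float32),cv2.DIST_HUBER,0,.001,.001).ravel(); L[:3]*=np.sign(L[0])
    o=L[3:]; t=np.percentile((q-o)@L[:3],[1,99]); tip=o+L[:3]*t[1]
    print('pin n',len(q),'dir',L[:3].round(3),'yaw',np.degrees(np.arctan2(L[1],L[0])).round(2),'pitch',np.degrees(np.arcsin(L[2])).round(2),'tip(top surf)',tip.round(4))
    k=(rc[0]-tip[0])/L[0]; print('line at ring face',(tip+k*L[:3]).round(4),'dist',k.round(4),'tcp',np.round(e,4),'toolaxisyaw',np.degrees(np.arctan2(a[1],a[0])).round(2),'w',s['width'],s['wrist_force'])
    # front face normal: points on front face
    f=W[(W[...,2]>.03)&(W[...,2]<.085)&(v<140)&(u<380)&(W[...,0]>.55)&(abs(W[...,1]-.13)<.05)]
    A=np.polyfit(f[:,1],f[:,0],1); print('face x=',A,'station yaw',-np.degrees(np.arctan(A[0])))
    return p
if __name__=='__main__': go()
E
python3 hole.py
```

```text
ring n 513 med [0.5871 0.128  0.0762] box [0.5871 0.1282 0.0683] [0.0047 0.0262 0.026 ]
stripe 494 [0.5961 0.1276 0.0958]
pin n 744 dir [ 0.997 -0.077  0.   ] yaw -4.4 pitch 0.0 tip(top surf) [0.5557 0.1302 0.0721]
line at ring face [0.5871 0.1278 0.0721] dist 0.0315 tcp [0.4728 0.1354 0.0653] toolaxisyaw -4.33 w 0.017565934688728167 [ 0.35115876 -0.23616001 -0.69729316]
face x= [0.07192541 0.57785561] station yaw -4.113938161882889
```

```bash
python3 -m creep '[[[0,0,0.05,-0.15,0.2],[0,1,-0.03,-0.15,0.2],[0,2,-0.1,-0.15,0.2],[0,3,-0.17,-0.15,0.2],[0,4,-0.24,-0.15,0.2],[0,5,-0.31,-0.15,0.2],[0,6,-0.38,-0.15,0.2],[0,6,-0.38,-0.15,0.2]]]'; python3 hole.py;  python3 -c "
from h import *
print(np.mean([0]),arm.observe()['eef_pos'],arm.observe()['wrist_force'])"
```

```text
time_s: 7.7
eef_pos: [0.5337, 0.1315, 0.0637]
tcp_rot: [0.001, -0.681, 0.732, -0.002]
wrist_force: [0.2, 0.5, -0.2]
width: 0.0177
0.0 [0.53288086 0.13149985 0.06360672] [-0.27998048 -0.58787035 -0.14725765]Traceback (most recent call last):
  File "hole.py", line 24, in <module>
    if __name__=='__main__': go()
                             ~~^^
  File "hole.py", line 8, in go
    q=W[ring]; rc=(q.min(0)+q.max(0))/2
                   ~~~~~^^^
    return umr_minimum(a, axis, None, out, keepdims, initial, where)
ValueError: zero-size array to reduction operation minimum which has no identity
```

```bash
python3 -m creep '[[[0,0.5,-0.03,0,0],[0,0.8,-0.05,0,0],[0,0.9,-0.06,0,0],[0,1.0,-0.07,0,0],[0,1.1,-0.08,0,0],[0,1.1,-0.08,0,0]]]';  python3 -m creep '[[[0,0.15,-0.01,0,0],[0,0.3,-0.02,0,0],[0,0.3,-0.02,0,0]]]'
cat > see.py <<'E'
from h import *
import sys
n=sys.argv[1];p,W,c=cam(n); np.savez('/tmp/'+n,p=p,W=W); save(p,sys.argv[2])
E
python3 see.py wrist w3.png
```

```text
time_s: 8.5
eef_pos: [0.5424, 0.1308, 0.0633]
tcp_rot: [-0.001, -0.681, 0.732, -0.001]
wrist_force: [-2.6, -0.8, 0.9]
width: 0.0177
time_s: 8.88
eef_pos: [0.5441, 0.1307, 0.0632]
tcp_rot: [-0.002, -0.681, 0.732, -0.0]
wrist_force: [-5.0, 0.5, 2.6]
width: 0.0179
```

View pics/w3.png

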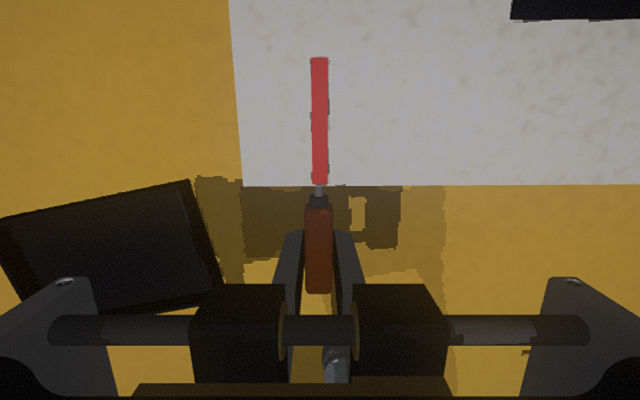

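The pin is in the hole with 5 N on the pad, but the carriage is not out yet, so I push further.

```bash
python3 -m creep '[[[0,0.15,-0.01,0,0],[0,0.3,-0.02,0,0],[0,0.4,-0.03,0,0],[0,0.4,-0.03,0,0]]]';  python3 see.py wrist w4.png
python3 - <<'E'
import numpy as np
d=np.load('/tmp/wrist.npz');W=d['W'];m=(W[...,2]>.03)&(W[...,2]<.055)&(W[...,1]<.08)
q=W[m];print(len(q),np.percentile(q,[2,50,98],axis=0) if len(q) else '')
E
```

```text
time_s: 9.43
eef_pos: [0.5477, 0.1304, 0.063]
tcp_rot: [-0.002, -0.681, 0.732, 0.0]
wrist_force: [-3.7, 0.6, 0.8]
width: 0.0176
6118 [[ 0.54511786 -0.09301039  0.04407573]
 [ 0.55720678 -0.0078951   0.04609645]
 [ 0.56912288  0.07634098  0.04816987]]
```

Tripped, and the carriage is coming out. I retract the pin and carry it to above the tray.

```bash
python3 -m creep '[[[0,0,0,0,0],[0,0,0,0,0],[0,0,0,0,0],[0,-1,0.07,0,0],[0,-3,0.22,0,0],[0,-5,0.36,0,0],[0,-7,0.5,0,0],[0,-9,0.65,0,0],[0,-10,0.72,0,0],[0,-10,0.72,0,0]]]'; python3 -m creep '[[[0,0,0,5,0],[0,0,2,10,10],[0,1,4,10,20],[0,2,6,10,30],[0,3,8,10,40],[0,4,10,10,50],[0,5,12,10,60],[0,6,14,10,70],[0,7,15,10,80],[0,7,15,10,90]]]'; python3 -m creep '[[[0,0,0,-1,10.5],[0,0,0,-3,10.5],[0,0,0,-5,11],[0,0,0,-5,11]]]'; python3 see.py wrist w5.png
```

```text
time_s: 10.72
eef_pos: [0.4483, 0.1376, 0.0634]
tcp_rot: [-0.001, -0.681, 0.732, -0.001]
wrist_force: [0.8, 0.3, -0.3]
width: 0.0177
time_s: 11.98
eef_pos: [0.5207, 0.2888, 0.1632]
tcp_rot: [-0.0, 0.999, -0.033, 0.003]
wrist_force: [-1.0, 0.1, -0.3]
width: 0.0176
time_s: 12.48
eef_pos: [0.5208, 0.2885, 0.1117]
tcp_rot: [0.0, 0.998, 0.063, 0.002]
wrist_force: [-0.3, -0.6, -0.2]
width: 0.0178
```

View pics/w5.png

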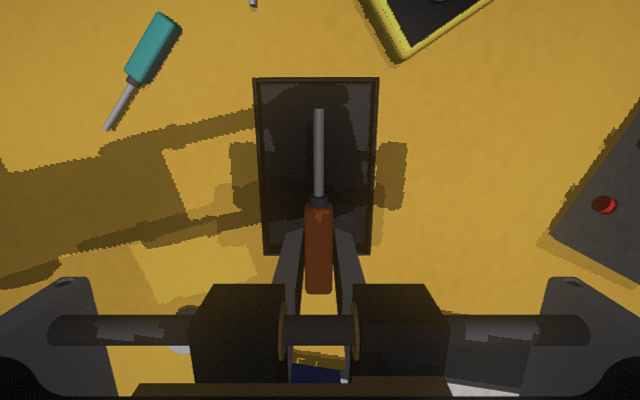

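The pin is lined up with the tray, so I lower it and release.

```bash
python3 -m creep '[[[0,0,0,-4,0],[0,0,0,-7,0],[0,0,0,-9,0],[0,0,0,-9.8,0],[0,0,0,-10.2,0],[0,0,0,-10.2,0]]]'; python3 -m creep '[[[0.35,0,0,0,0],[0.45,0,0,0,0],[0.45,0,0,0,0],[0.45,0,0,0,0],[0.45,0,0,1,0],[0.45,0,0,4,0],[0.45,0,0,9,0],[0.45,0,0,14,0],[0.45,0,0,18,0],[0.45,0,0,18,0]]]'; python3 see.py wrist w6.png; python3 see.py scene s6.png
```

```text
time_s: 13.28
eef_pos: [0.5222, 0.2891, 0.0116]
tcp_rot: [-0.001, 0.998, 0.063, 0.003]
wrist_force: [-0.1, 0.3, -1.2]
width: 0.0178
time_s: 14.52
eef_pos: [0.5244, 0.2901, 0.1962]
tcp_rot: [-0.002, 0.998, 0.063, 0.007]
wrist_force: [0.1, -0.2, -0.9]
width: 0.0425
```

View pics/w6.png

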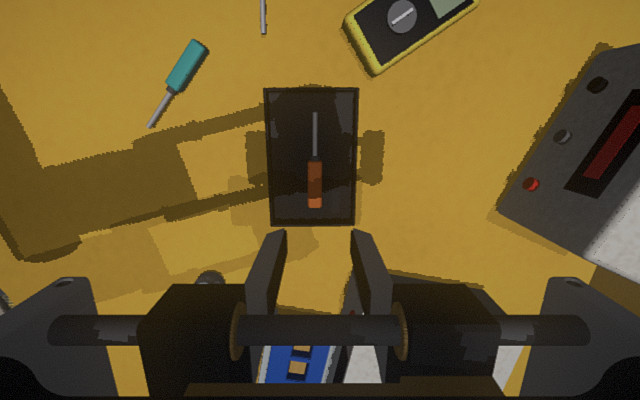

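The pin lies flat in the tray, spanning rows 112-208 against the tray's 90-225. I now move over the carriage to look at the sockets, then over the mat.

```bash
python3 -m creep '[[[0.5,0,-5,5,-10],[0.5,0,-10,6,-11],[0.5,0,-16,6,-11],[0.5,0,-22,6,-11],[0.5,0,-28,6,-11],[0.5,0,-33,6,-11],[0.5,0,-35,6,-11],[0.5,0,-36,6,-11],[0.5,0,-36,6,-11],[0.5,0,-36,6,-11]]]'; python3 see.py wrist w7.png; cp /tmp/wrist.npz /tmp/sock.npz;  python3 -m creep '[[[0.5,0,-5,0,0],[0.5,0,-10,0,0],[0.5,0,-15,0,0],[0.5,0,-20,0,0],[0.5,-1,-25,0,0],[0.5,-1,-29,0,0],[0.5,-1,-29,0,0],[0.5,-1,-29,0,0]]]'; python3 see.py wrist w8.png
python3 -c "
import cv2,numpy as np
cv2.imwrite('pics/w78.png',cv2.resize(np.vstack([cv2.imread('pics/w7.png'),cv2.imread('pics/w8.png')[:300]]),(548,600)))"
```

```text
time_s: 15.88
eef_pos: [0.5217, -0.0699, 0.2514]
tcp_rot: [-0.001, 0.999, -0.032, 0.003]
wrist_force: [0.3, 0.4, -0.7]
width: 0.047
time_s: 16.92
eef_pos: [0.5121, -0.3585, 0.2514]
tcp_rot: [-0.001, 0.999, -0.032, 0.003]
wrist_force: [0.3, 0.4, 0.0]
width: 0.0472
```

View pics/w78.png

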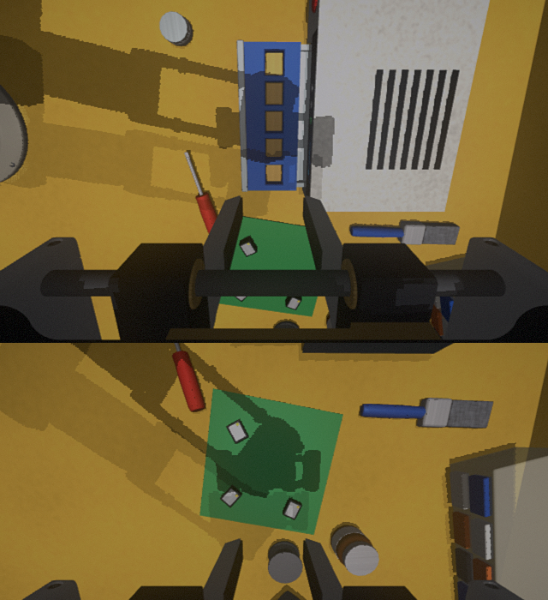

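The upper half shows the blue carriage fully out with five empty sockets. The lower half shows three modules on the mat at about (277,100), (270,178) and (342,193) in full-size pixels. Now I measure both.

```bash
cat > mods.py <<'E'
from h import *
def mods(W,p,lo=.011,hi=.027,box=(.38,.65,-.47,-.2),mn=60):
    m=(W[...,2]>lo)&(W[...,2]<hi)&(W[...,0]>box[0])&(W[...,0]<box[1])&(W[...,1]>box[2])&(W[...,1]<box[3])
    m=cv2.morphologyEx(m.astype(np.uint8),cv2.MORPH_OPEN,np.ones((3,3)))
    k,l,st,ce=cv2.connectedComponentsWithStats(m)
    for i in range(1,k):
        if st[i,4]<mn: continue
        q=W[l==i]; z=np.median(q[:,2]); q=q[abs(q[:,2]-np.percentile(q[:,2],70))<.003]
        r=cv2.minAreaRect(q[:,:2].astype(np.float32)*1000)
        (a,b),t=r[1],r[2]
        if a>b: a,b,t=b,a,t-90      # t: angle of short side
        print(ce[i].round(),st[i,4],'c',np.round(r[0],1),'short',round(a,1),'long',round(b,1),'shortyaw',round(t,1),'z',np.percentile(q[:,2],[5,50,95]).round(4))
if __name__=='__main__':
    import sys
    d=np.load('/tmp/wrist.npz'); mods(d['W'],d['p'])
    d=np.load('/tmp/sock.npz'); W=d['W']
    print('sockets'); mods(W,None,.025,.041,(.48,.56,-.17,.1),40)
    m=(abs(W[...,2]-.045)<.004)&(W[...,0]>.46)&(W[...,0]<.585)&(W[...,1]>-.2)&(W[...,1]<.12)
    print('carriage',cv2.minAreaRect(W[m][:,:2].astype(np.float32)*1000),np.median(W[m][:,2]))
    m=(abs(W[...,2]-.095)<.006)&(W[...,0]>.5); print('station',cv2.minAreaRect(W[m][:,:2].astype(np.float32)*1000))
E
python3 mods.py
```

```text
[227.  68.] 414 c [ 402.4 -211. ] short 19.3 long 25.1 shortyaw 9.9 z [0.0223 0.0247 0.0265]
[277. 103.] 420 c [ 462.6 -258.6] short 24.1 long 29.8 shortyaw 23.8 z [0.0172 0.0186 0.02  ]
[270. 179.] 341 c [ 440.7 -362.2] short 23.3 long 30.4 shortyaw -49.1 z [0.0171 0.0185 0.0199]
[341. 194.] 331 c [ 543.7 -391.7] short 23.3 long 30.3 shortyaw -28.1 z [0.0169 0.0184 0.0199]
[394. 224.] 111 c [ 621.3 -443.6] short 7.9 long 38.7 shortyaw -39.0 z [0.0191 0.0212 0.0247]
sockets
[320.  74.] 444 c [532.5  60.5] short 22.6 long 28.5 shortyaw -3.2 z [0.0329 0.0342 0.0356]
[320. 108.] 408 c [529.9  19. ] short 21.1 long 28.7 shortyaw -3.8 z [0.033  0.0343 0.0356]
[320. 142.] 405 c [527.  -24.5] short 21.7 long 30.5 shortyaw -3.6 z [0.033  0.0342 0.0358]
[320. 173.] 401 c [524.4 -66.2] short 22.4 long 31.5 shortyaw -3.7 z [0.0329 0.0342 0.0355]
[320. 203.] 359 c [ 522.  -108.3] short 26.0 long 31.0 shortyaw -4.7 z [0.0328 0.0343 0.0365]
carriage ((526.2744140625, -28.338829040527344), (234.9358367919922, 105.27893829345703), 86.10790252685547) 0.045348936285338926
station ((679.7365112304688, -22.50494384765625), (271.9814147949219, 201.4105682373047), 86.11121368408203)
```

Sizes check out: modules 24x30 mm, socket floors 11 mm down, spacing about 42 mm. I grasp the first module, at (0.4626, -0.2586) and yaw 24°.

```bash
python3 -m creep '[[[0.5,-2,4,-5,10],[0.5,-4,8,-10,20],[0.5,-4.95,10,-14,27.5],[0.5,-4.95,10,-18,27.5],[0.5,-4.95,10,-21,27.5],[0.5,-4.95,10,-23,27.5],[0.5,-4.95,10,-24.1,27.5],[0.5,-4.95,10,-24.1,27.5]]]'; python3 -m creep '[[[0,0,0,0,0],[0,0,0,0,0],[0,0,0,0,0],[0,0,0,0,0],[0,0,0,0,0]]]';  python3 -m creep '[[[0,0,0,4,0],[0,0,0,8,-5],[0,0,0,10,-10],[0,0,0,10,-20],[0,0,0,10,-27.8],[0,0,0,10,-27.8]]]'
```

```text
time_s: 17.98
eef_pos: [0.4626, -0.2572, 0.0106]
tcp_rot: [-0.002, 0.978, 0.208, 0.003]
wrist_force: [-0.8, -0.3, 0.2]
width: 0.047
time_s: 18.6
eef_pos: [0.463, -0.2575, 0.0112]
tcp_rot: [-0.002, 0.978, 0.207, 0.003]
wrist_force: [-0.4, 0.6, 6.4]
width: 0.0234
time_s: 19.35
eef_pos: [0.4627, -0.2574, 0.111]
tcp_rot: [-0.001, 0.999, -0.033, 0.003]
wrist_force: [0.0, 0.1, 0.1]
width: 0.0237
```

```bash
python3 -m creep '[[[0,2,5,0,0],[0,4,10,0,0],[0,6,15,0,0],[0,6.2,19,0,0],[0,6.2,19.2,-2,0],[0,6.2,19.2,-3,0],[0,6.2,19.2,-3.5,0],[0,6.2,19.2,-3.5,0]]]'; python3 see.py wrist w9.png; python3 -c "
from h import *
print(arm.observe()['eef_pos'])
d=np.load('/tmp/wrist.npz')
import mods
print('held');mods.mods(d['W'],None,.073,.1,(.48,.57,-.12,.03))
print('sockets'); mods.mods(d['W'],None,.025,.041,(.48,.56,-.17,.1),40)"
```

```text
time_s: 20.35
eef_pos: [0.5246, -0.066, 0.0757]
tcp_rot: [-0.001, 0.999, -0.033, 0.003]
wrist_force: [0.4, -0.2, 0.0]
width: 0.0238
[ 0.52489019 -0.06606203  0.07605293]
held
[318. 244.] 2283 c [523.1 -66.5] short 30.0 long 47.2 shortyaw 85.1 z [0.0816 0.083  0.0845]
sockets
[319.  43.] 1828 c [532.5  61.9] short 27.0 long 31.7 shortyaw -4.3 z [0.0329 0.0343 0.0356]
[319. 110.] 1319 c [529.7  19. ] short 23.0 long 28.7 shortyaw -3.9 z [0.0331 0.0343 0.0353]
[319. 170.] 1306 c [526.8 -24.2] short 26.6 long 31.6 shortyaw -3.5 z [0.033  0.0342 0.0355]
[319. 211.] 461 c [524.7 -58.2] short 13.4 long 22.6 shortyaw 86.2 z [0.0332 0.0342 0.0352]
[319. 279.] 567 c [ 520.6 -116.6] short 15.5 long 26.8 shortyaw 85.2 z [0.0329 0.0342 0.0368]
```

View pics/w9.png

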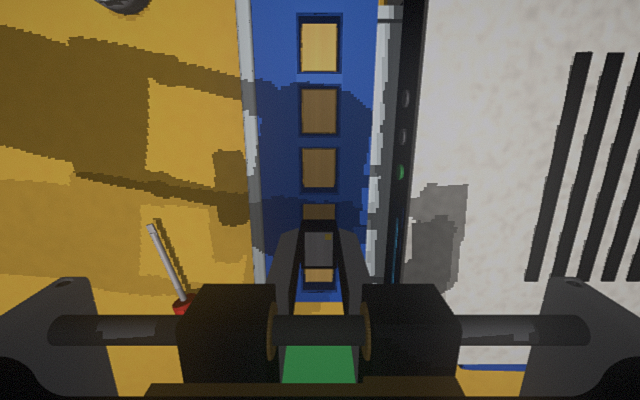

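Sockets and held module line up at u≈319. I check the module's exact left and right edges.

Run:
```python
from h import *
d=np.load('/tmp/wrist.npz');p,W=d['p'],d['W']
for v in (240,252,262,170,110,43): print(v,[int(x) for x in p[v,286:352].sum(1)//3])
for v in (240,252,262): 
    print((W[v,290:346:3,2]*1000).round().tolist())
```

```text
240 [55, 52, 53, 51, 52, 52, 53, 51, 53, 53, 47, 25, 18, 19, 22, 15, 21, 22, 36, 66, 66, 61, 63, 62, 59, 66, 64, 62, 64, 63, 64, 65, 65, 65, 69, 66, 65, 65, 64, 59, 65, 60, 61, 61, 62, 65, 56, 20, 23, 18, 23, 24, 22, 23, 39, 56, 53, 52, 52, 52, 52, 51, 51, 53, 51, 54]
252 [54, 52, 54, 52, 56, 51, 51, 56, 47, 28, 20, 21, 25, 20, 23, 18, 20, 22, 27, 54, 66, 65, 66, 63, 64, 66, 62, 62, 65, 65, 67, 66, 62, 65, 67, 66, 65, 63, 64, 63, 62, 66, 62, 63, 63, 62, 47, 23, 21, 22, 20, 17, 25, 23, 18, 21, 34, 55, 52, 50, 49, 54, 53, 54, 50, 53]
262 [53, 53, 55, 49, 53, 56, 50, 33, 18, 23, 22, 25, 23, 22, 27, 26, 17, 21, 32, 58, 65, 65, 61, 63, 60, 63, 64, 63, 63, 60, 63, 64, 66, 65, 64, 66, 65, 63, 64, 64, 64, 59, 63, 62, 62, 61, 47, 22, 18, 19, 23, 28, 13, 23, 19, 23, 20, 21, 38, 53, 49, 54, 51, 51, 54, 53]
170 [55, 58, 55, 59, 58, 57, 55, 57, 55, 56, 59, 53, 53, 43, 42, 31, 37, 58, 63, 75, 76, 75, 75, 73, 72, 76, 75, 72, 76, 76, 77, 77, 77, 77, 74, 75, 76, 75, 74, 76, 74, 77, 77, 73, 73, 78, 75, 71, 56, 42, 33, 37, 45, 50, 59, 57, 52, 58, 55, 58, 55, 52, 55, 55, 56, 55]
110 [56, 57, 59, 63, 59,
[... 206 characters left out ...]
0, 58, 61, 59, 58, 55, 61, 60, 59, 60]
43 [99, 96, 100, 98, 100, 100, 97, 99, 99, 99, 86, 67, 61, 34, 44, 61, 100, 142, 142, 140, 140, 137, 137, 138, 141, 139, 140, 141, 141, 142, 142, 144, 143, 141, 141, 139, 139, 141, 139, 138, 141, 139, 141, 141, 141, 142, 143, 142, 144, 129, 74, 46, 36, 46, 60, 67, 82, 101, 100, 96, 96, 98, 95, 97, 98, 99]
[94.0, 95.0, 95.0, 92.0, 83.0, 83.0, 83.0, 83.0, 84.0, 84.0, 83.0, 83.0, 84.0, 83.0, 83.0, 82.0, 92.0, 94.0, 95.0]
[111.0, 111.0, 108.0, 96.0, 83.0, 84.0, 83.0, 82.0, 83.0, 83.0, 82.0, 83.0, 83.0, 84.0, 82.0, 83.0, 96.0, 108.0, 111.0]
[122.0, 118.0, 118.0, 97.0, 83.0, 83.0, 82.0, 83.0, 83.0, 82.0, 84.0, 83.0, 83.0, 83.0, 82.0, 83.0, 97.0, 118.0, 119.0]
```

Aligned in x within about 0.3 mm. In y I shift +1.2 mm, then lower into the socket.

```bash
python3 -m creep '[[[0,0.03,0.12,0,0],[0,0.03,0.12,-0.8,0],[0,0.03,0.12,-1.6,0],[0,0.03,0.12,-2.0,0],[0,0.03,0.12,-2.4,0],[0,0.03,0.12,-2.4,0]]]'; python3 -m creep '[[[0,0,0,-0.2,0],[0,0,0,-0.4,0],[0,0,0,-0.4,0]]]'
```

```text
time_s: 21.15
eef_pos: [0.5249, -0.0648, 0.0517]
tcp_rot: [-0.001, 0.999, -0.033, 0.003]
wrist_force: [-0.1, 0.2, 0.2]
width: 0.0234
time_s: 21.52
eef_pos: [0.5249, -0.0648, 0.0476]
tcp_rot: [-0.001, 0.999, -0.033, 0.003]
wrist_force: [-0.5, -0.4, -0.3]
width: 0.0234
```

```bash
python3 -m creep '[[[0.4,0,0,0,0],[0.4,0,0,0,0],[0.4,0,0,0,0],[0.4,0,0,1,0],[0.4,0,0,2.5,0],[0,0,0,2.5,0],[0,0,0,2.5,0],[0,0,0,2.5,0],[0,0,0,2.5,0],[0,0,0,2.5,0]]]'; python3 -m creep '[[[0,0,0,-1,0],[0,0,0,-1.8,0],[0,0,0,-2.2,0],[0,0,0,-2.4,0],[0,0,0,-2.5,0],[0,0,0,-2.5,0]]]'; python3 -m creep '[[[0,0,0,-0.1,0],[0,0,0,-0.2,0],[0,0,0,-0.2,0]]]'
```

```text
time_s: 22.78
eef_pos: [0.5247, -0.0647, 0.0723]
tcp_rot: [-0.001, 0.999, -0.033, 0.002]
wrist_force: [-0.4, 0.6, 0.3]
width: 0.0008
time_s: 23.52
eef_pos: [0.5249, -0.0647, 0.0474]
tcp_rot: [-0.001, 0.999, -0.033, 0.003]
wrist_force: [-0.0, 0.9, 0.2]
width: 0.0008
time_s: 23.9
eef_pos: [0.525, -0.0648, 0.0454]
tcp_rot: [-0.001, 0.999, -0.033, 0.003]
wrist_force: [-0.3, -0.2, 2.3]
width: 0.0006
```

```bash
python3 -m creep '[[[0,0,0,-0.05,0],[0,0,0,-0.1,0],[0,0,0,-0.1,0]]]'; python3 -m creep '[[[0,0,0,-0.05,0],[0,0,0,-0.1,0],[0,0,0,-0.1,0]]]';  python3 -m creep '[[[0,0,0,5,0],[0,0,0,10,0],[0,0,-4,14,0],[0,0,-4,14,0]]]'; python3 see.py wrist w10.png; python3 -c "
from h import *
d=np.load('/tmp/wrist.npz')
W=d['W'];p=d['p']
print(arm.observe()['eef_pos'])
m=(abs(W[...,0]-.524)<.007)&(abs(W[...,1]+.0655)<.009);print('module',np.median(W[m],0),m.sum())
m=(abs(W[...,0]-.524)<.007)&(abs(W[...,1]+.044)<.003);print('carr between',np.median(W[m],0))
m=(abs(W[...,0]-.526)<.007)&(abs(W[...,1]+.024)<.009);print('socket0',np.median(W[m],0))
m=(abs(W[...,0]-.526)<.007)&(abs(W[...,1]+.002)<.003);print('carr between',np.median(W[m],0))
"
```

```text
time_s: 24.28
eef_pos: [0.5257, -0.0648, 0.0452]
tcp_rot: [-0.001, 0.999, -0.033, 0.004]
wrist_force: [-1.8, 1.0, 6.7]
width: 0.0003
time_s: 24.65
eef_pos: [0.5266, -0.0649, 0.0451]
tcp_rot: [-0.001, 0.999, -0.033, 0.005]
wrist_force: [-1.9, -0.1, 8.2]
width: 0.0004
time_s: 25.15
eef_pos: [0.5294, -0.1076, 0.1883]
tcp_rot: [0.001, 0.999, -0.034, 0.009]
wrist_force: [0.2, -0.2, -0.1]
width: 0.0003
[ 0.52760486 -0.10584321  0.18597065]
module [ 0.52241052 -0.07239109  0.30226753] 2316
carr between [ 0.52392029 -0.04380106  0.04521504]
socket0 [ 0.5259589  -0.02393546  0.03428656]
carr between [ 0.52624341 -0.00187035  0.04529071]
```

```bash
python3 -m creep '[[[0.5,-2,-6,0,-10],[0.5,-4,-12,0,-20],[0.5,-6,-18,-3,-30],[0.5,-8,-23,-6,-40],[0.5,-8.7,-25.6,-10,-45.3],[0.5,-8.7,-25.6,-12,-45.3],[0.5,-8.7,-25.6,-12,-45.3],[0.5,-8.7,-25.6,-12,-45.3]]]'
python3 - <<'E'
from h import *
import mods
p,W,c=cam('wrist'); mods.mods(W,None); s=arm.observe(); print(s['eef_pos'],s['tcp_rot'])
E
```

```text
time_s: 26.2
eef_pos: [0.4409, -0.361, 0.0657]
tcp_rot: [0.002, 0.909, -0.416, 0.006]
wrist_force: [-0.3, -0.1, -0.4]
width: 0.0471
[562. 106.] 1100 c [ 625.7 -444.1] short 16.0 long 52.1 shortyaw -45.0 z [0.0196 0.0223 0.0251]
[138. 131.] 1310 c [ 402.6 -211.4] short 20.5 long 25.1 shortyaw 11.2 z [0.0221 0.0246 0.0265]
[435. 145.] 1311 c [ 543.7 -392. ] short 24.5 long 30.2 shortyaw -28.1 z [0.017  0.0185 0.0197]
[321. 217.] 1038 c [ 440.7 -362.5] short 24.0 long 30.4 shortyaw -46.8 z [0.0171 0.0185 0.0197]
[482. 224.] 284 c [ 525. -468.] short 3.7 long 19.8 shortyaw 89.7 z [0.0196 0.0223 0.0248]
[ 0.4413219  -0.36138719  0.06643493] [ 0.00195973  0.90938153 -0.41590823  0.00645967]
```

```bash
python3 -m creep '[[[0.5,-0.05,-0.1,-2,1],[0.5,-0.05,-0.1,-4,1],[0.5,-0.05,-0.1,-5.2,1],[0.5,-0.05,-0.1,-5.55,1],[0.5,-0.05,-0.1,-5.55,1]]]'; python3 -m creep '[[[0,0,0,0,0],[0,0,0,0,0],[0,0,0,0,0],[0,0,0,0,0],[0,0,0,0,0]]]'; python3 -m creep '[[[0,0,0,5,0],[0,2,5,9,10],[0,4,10,9,20],[0,6,15,9,30],[0,7,20,9,40],[0,8,25,9,44.5],[0,8.6,30,9,44.5],[0,8.6,33.7,8,44.5],[0,8.6,33.7,6.5,44.5],[0,8.6,33.7,6.5,44.5]]]'
cat > align.py <<'E'
from h import *
import mods
p,W,c=cam('wrist'); s=arm.observe(); e=s['eef_pos']; print(np.round(e,4),np.round(s['tcp_rot'],4),s['width'])
v,u=np.mgrid[:400,:640]
m=(W[...,2]>e[2]+.002)&(W[...,2]<e[2]+.0115)&(abs(u-319)<25)&(v>180)&(v<300)
k,l,st,ce=cv2.connectedComponentsWithStats(m.astype(np.uint8)); i=1+np.argmax(st[1:,4]); q=W[l==i]
zz=np.median(q[:,2]); q=q[abs(q[:,2]-zz)<.003]
print('held u',[np.median([u[r][(l==i)[r]].min() for r in range(400) if (l==i)[r].sum()>15]),np.median([u[r][(l==i)[r]].max() for r in range(400) if (l==i)[r].sum()>15])],'rect',cv2.minAreaRect(q[:,:2].astype(np.float32)*1000),'z',zz)
mods.mods(W,None,.025,.041,(.48,.56,-.17,.1),40)
E
python3 align.py; python3 see.py wrist w11.png
```

```text
time_s: 26.88
eef_pos: [0.4412, -0.3625, 0.0114]
tcp_rot: [0.002, 0.913, -0.408, 0.007]
wrist_force: [-1.3, -0.4, 0.9]
width: 0.0469
time_s: 27.5
eef_pos: [0.4414, -0.3628, 0.0118]
tcp_rot: [0.002, 0.913, -0.408, 0.007]
wrist_force: [0.1, -0.8, 3.4]
width: 0.0235
time_s: 28.75
eef_pos: [0.5262, -0.0261, 0.0754]
tcp_rot: [-0.001, 0.999, -0.032, 0.006]
wrist_force: [0.9, -0.7, 0.7]
width: 0.0235
[ 0.5269 -0.0266  0.0761] [-5.000e-04  9.995e-01 -3.200e-02  6.700e-03] 0.023706847937390505
held u [np.float64(300.0), np.float64(337.0)] rect ((525.4063720703125, -24.745315551757812), (30.134342193603516, 30.95109748840332), 86.580810546875) z 0.08208767407634807
[320. 107.] 1337 c [532.6  60.9] short 22.9 long 28.5 shortyaw -3.7 z [0.0332 0.0343 0.0354]
[320. 168.] 1285 c [529.5  17.5] short 26.8 long 31.2 shortyaw -3.4 z [0.033  0.0342 0.0354]
[320. 209.] 428 c [527.5 -16.1] short 12.6 long 22.5 shortyaw 85.9 z [0.0332 0.0342 0.0352]
[320. 306.] 441 c [ 521.5 -106.2] short 18.2 long 22.4 shortyaw 85.9 z [0.0331 0.0341 0.0351]
```

View pics/w11.png

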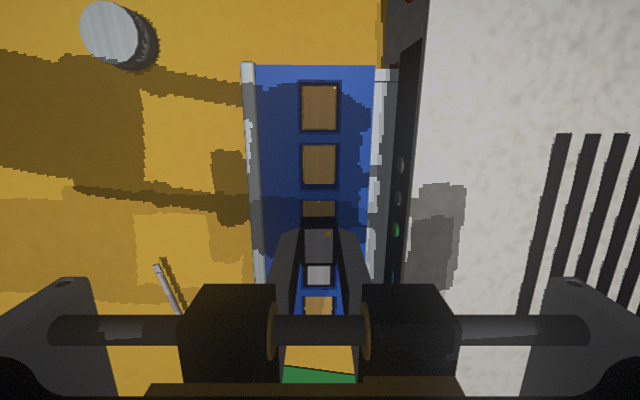

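```bash
python3 -m creep '[[[0,0.08,0.12,0,0],[0,0.08,0.12,-0.8,0],[0,0.08,0.12,-1.6,0],[0,0.08,0.12,-2.0,0],[0,0.08,0.12,-2.4,0],[0,0.08,0.12,-2.4,0]]]'; python3 -m creep '[[[0,0,0,-0.2,0],[0,0,0,-0.4,0],[0,0,0,-0.4,0]]]'
```

```text
time_s: 29.6
eef_pos: [0.528, -0.0255, 0.0522]
tcp_rot: [-0.001, 0.999, -0.032, 0.007]
wrist_force: [0.1, -0.7, -0.7]
width: 0.0233
time_s: 29.98
eef_pos: [0.5279, -0.0255, 0.0481]
tcp_rot: [-0.001, 0.999, -0.032, 0.007]
wrist_force: [0.3, 0.2, -0.5]
width: 0.0234
```

```bash
python3 -m creep '[[[0.4,0,0,0,0],[0.4,0,0,0,0],[0.4,0,0,0,0],[0.4,0,0,1,0],[0.4,0,0,2.5,0],[0,0,0,2.5,0],[0,0,0,2.5,0],[0,0,0,2.5,0],[0,0,0,2.5,0],[0,0,0,2.5,0]]]'; python3 -m creep '[[[0,0,0,-1,0],[0,0,0,-1.8,0],[0,0,0,-2.2,0],[0,0,0,-2.4,0],[0,0,0,-2.6,0],[0,0,0,-2.7,0],[0,0,0,-2.8,0],[0,0,0,-2.8,0]]]'; python3 -m creep '[[[0,0,0,-0.05,0],[0,0,0,-0.1,0],[0,0,0,-0.1,0]]]'; python3 -m creep '[[[0,0,0,-0.05,0],[0,0,0,-0.1,0],[0,0,0,-0.1,0]]]'
```

```text
time_s: 31.22
eef_pos: [0.5278, -0.0255, 0.0728]
tcp_rot: [-0.001, 0.999, -0.032, 0.007]
wrist_force: [0.4, -0.0, -0.4]
width: -0.0
time_s: 32.22
eef_pos: [0.5281, -0.0254, 0.0452]
tcp_rot: [-0.001, 0.999, -0.032, 0.007]
wrist_force: [-1.2, 1.5, 5.2]
width: 0.0004
time_s: 32.6
eef_pos: [0.5291, -0.0255, 0.0451]
tcp_rot: [-0.001, 0.999, -0.032, 0.008]
wrist_force: [-1.5, -0.1, 7.9]
width: 0.0002
time_s: 32.98
eef_pos: [0.5302, -0.0256, 0.0452]
tcp_rot: [-0.001, 0.999, -0.032, 0.009]
wrist_force: [-1.7, 0.9, 8.5]
width: 0.0005
```

Bottomed out at carriage level with 8.5 N. On to the third module.

```bash
python3 -m creep '[[[0,0,0,5,0],[0.3,0,0,10,0],[0.5,0,-6,12,-5],[0.5,0,-12,12,-10],[0.5,0,-18,12,-15],[0.5,0.5,-24,12,-20],[0.5,1,-30,10,-24.4],[0.5,1.3,-35,6,-24.4],[0.5,1.3,-36.6,3,-24.4],[0.5,1.3,-36.6,2,-24.4]]]'
python3 - <<'E'
from h import *
import mods
p,W,c=cam('wrist'); mods.mods(W,None); s=arm.observe(); print(s['eef_pos'],s['tcp_rot'],np.degrees(2*np.arctan2(s['tcp_rot'][2],s['tcp_rot'][1])))
E
```

```text
time_s: 34.22
eef_pos: [0.5419, -0.3922, 0.0619]
tcp_rot: [0.001, 0.97, -0.244, 0.007]
wrist_force: [0.4, 0.1, -0.8]
width: 0.0469
[31. 97.] 1659 c [ 404.1 -211.6] short 21.7 long 24.9 shortyaw 11.9 z [0.0221 0.0246 0.0264]
[322. 216.] 1086 c [ 543.8 -391.8] short 24.0 long 30.1 shortyaw -27.1 z [0.0171 0.0185 0.0197]
[439. 218.] 521 c [ 627.5 -440.2] short 11.8 long 46.9 shortyaw -53.9 z [0.0197 0.0224 0.025 ]
[344. 298.] 232 c [ 525.7 -468.1] short 3.6 long 19.8 shortyaw -90.0 z [0.0197 0.0224 0.0249]
[ 0.54190087 -0.39081457  0.06196662] [ 1.67617446e-04  9.69887095e-01 -2.43447499e-01  7.23258078e-03] -28.180961297807407
```

```bash
python3 -m creep '[[[0.5,0.15,-0.05,-2,0.5],[0.5,0.15,-0.05,-4,0.5],[0.5,0.15,-0.05,-4.8,0.5],[0.5,0.15,-0.05,-5.1,0.5],[0.5,0.15,-0.05,-5.1,0.5]]]'; python3 -m creep '[[[0,0,0,0,0],[0,0,0,0,0],[0,0,0,0,0],[0,0,0,0,0],[0,0,0,0,0]]]'; python3 -m creep '[[[0,0,0,5,0],[0,0,5,9,8],[0,0,11,9,16],[0,0,17,9,24],[0,0,23,9,24],[0,-0.5,29,9,24],[0,-1,35,9,24],[0,-1.3,40.5,8,24],[0,-1.3,40.8,6.5,24],[0,-1.3,40.8,6.5,24]]]'; python3 align.py
```

```text
time_s: 34.9
eef_pos: [0.544, -0.3913, 0.012]
tcp_rot: [0.0, 0.971, -0.239, 0.008]
wrist_force: [-0.0, -0.2, 0.5]
width: 0.0471
time_s: 35.52
eef_pos: [0.5442, -0.3916, 0.0124]
tcp_rot: [0.001, 0.971, -0.239, 0.008]
wrist_force: [-0.2, 1.2, 2.7]
width: 0.0235
time_s: 36.78
eef_pos: [0.5301, 0.0164, 0.076]
tcp_rot: [-0.001, 0.999, -0.031, 0.007]
wrist_force: [0.1, -0.0, -0.5]
width: 0.0234
[0.531  0.0156 0.0767] [-8.000e-04  9.995e-01 -3.200e-02  7.500e-03] 0.023551911664961338
held u [np.float64(300.0), np.float64(337.0)] rect ((528.8060913085938, 16.97588539123535), (30.705604553222656, 31.055999755859375), 83.65443420410156) z 0.08220451208161075
[319. 168.] 1315 c [532.6  59.5] short 26.5 long 31.6 shortyaw -3.7 z [0.0329 0.0342 0.0355]
[319. 209.] 445 c [530.3  25.9] short 13.5 long 21.9 shortyaw 85.9 z [0.0331 0.0343 0.0353]
[318. 356.] 559 c [ 520.9 -115.6] short 18.4 long 26.5 shortyaw 85.8 z [0.033  0.0342 0.037 ]
```

```bash
python3 -m creep '[[[0,0.06,0.14,0,0],[0,0.06,0.14,-0.8,0],[0,0.06,0.14,-1.6,0],[0,0.06,0.14,-2.0,0],[0,0.06,0.14,-2.4,0],[0,0.06,0.14,-2.4,0]]]'; python3 -m creep '[[[0,0,0,-0.2,0],[0,0,0,-0.4,0],[0,0,0,-0.45,0],[0,0,0,-0.45,0]]]'
```

```text
time_s: 37.58
eef_pos: [0.5319, 0.0174, 0.0527]
tcp_rot: [-0.001, 0.999, -0.032, 0.008]
wrist_force: [1.4, 0.7, -0.3]
width: 0.0231
time_s: 38.08
eef_pos: [0.5317, 0.0173, 0.048]
tcp_rot: [-0.001, 0.999, -0.032, 0.008]
wrist_force: [-0.3, 0.2, -0.2]
width: 0.0235
```

```bash
python3 -m creep '[[[0.4,0,0,0,0],[0.4,0,0,0,0],[0.4,0,0,0,0],[0.4,0,0,1,0],[0.4,0,0,2.5,0],[0,0,0,2.5,0],[0,0,0,2.5,0],[0,0,0,2.5,0],[0,0,0,2.5,0],[0,0,0,2.5,0]]]'; python3 -m creep '[[[0,0,0,-1,0],[0,0,0,-1.8,0],[0,0,0,-2.2,0],[0,0,0,-2.4,0],[0,0,0,-2.6,0],[0,0,0,-2.7,0],[0,0,0,-2.8,0],[0,0,0,-2.8,0]]]'; python3 -m creep '[[[0,0,0,-0.05,0],[0,0,0,-0.1,0],[0,0,0,-0.1,0]]]'; python3 -m creep '[[[0,0,0,-0.05,0],[0,0,0,-0.1,0],[0,0,0,-0.1,0]]]'
python3 -m creep '[[[0,0,0,5,0],[0,-1,-3,10,0],[0,-4,-7,14,0],[0,-8,-11,16,0],[0,-10,-14,16,0],[0,-10,-14,16,0],[0,-10,-14,16,0]]]'; python3 see.py wrist w12.png;  python3 - <<'E'
from h import *
d=np.load('/tmp/wrist.npz');W=d['W']
import mods
print(arm.observe()['eef_pos'],arm.observe()['tcp_rot'])
print('remaining z<.041');mods.mods(W,None,.025,.041,(.48,.56,-.17,.1),40)
print('proud');mods.mods(W,None,.0475,.07,(.48,.56,-.17,.1),10)
for x,y in [(.5241,-.0653),(.5269,-.0235),(.5297,.0184),(.5255,-.044),(.5283,-.002)]:
    r=(.008 if y in(-.0653,-.0235,.0184) else .0025); m=(abs(W[...,0]-x)<.007)&(abs(W[...,1]-y)<r); print(x,y,np.percentile(W[m][:,2],[10,50,90]).round(4))
E
```

```text
time_s: 39.33
eef_pos: [0.5315, 0.0174, 0.0728]
tcp_rot: [-0.001, 0.999, -0.032, 0.007]
wrist_force: [0.4, -1.0, 0.8]
width: 0.0003
time_s: 40.33
eef_pos: [0.532, 0.0174, 0.0452]
tcp_rot: [-0.001, 0.999, -0.032, 0.008]
wrist_force: [-2.2, -0.2, 5.1]
width: 0.0002
time_s: 40.7
eef_pos: [0.5329, 0.0173, 0.0451]
tcp_rot: [-0.001, 0.999, -0.032, 0.009]
wrist_force: [-2.0, 0.1, 7.0]
width: 0.0006
time_s: 41.08
eef_pos: [0.5341, 0.0172, 0.0452]
tcp_rot: [-0.001, 0.999, -0.032, 0.01]
wrist_force: [-1.7, -0.1, 8.8]
width: 0.0007
time_s: 41.95
eef_pos: [0.4346, -0.1224, 0.2048]
tcp_rot: [-0.001, 0.999, -0.032, 0.011]
wrist_force: [0.0, 0.9, 0.0]
width: 0.0006
[ 0.43468903 -0.12209882  0.20475433] [-0.00138914  0.99943839 -0.03184857  0.0103271 ]
remaining z<.041
[399.  12.] 626 c [533.7  58.5] short 23.4 long 25.9 shortyaw 85.8 z [0.0329 0.0344 0.0358]
[388. 168.] 590 c [ 522.5 -108.1] short 25.6 long 31.4 shortyaw -3.5 z [0.0329 0.0342 0.0356]
proud
0.5241 -0.0653 [0.0448 0.0456 0.0465]
0.5269 -0.0235 [0.0449 0.0457 0.0465]
0.5297 0.0184 [0.0448 0.0457 0.0468]
0.5255 -0.044 [0.0442 0.0452 0.0463]
0.5283 -0.002 [0.0444 0.0452 0.0464]
```

View pics/w12.png

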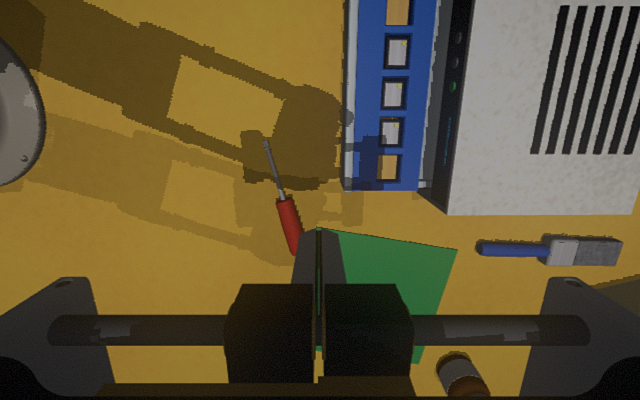

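All three modules are within 0.5 mm of flush, with sockets 0 and 4 at the ends left empty. I move in front of the bar and start pushing.

```bash
python3 -m creep '[[[0,0.5,5,-2,0],[0,1,10.4,-4,0],[0,1,10.4,-9,0],[0,1,10.4,-13,0],[0,1,10.4,-16,0],[0,1,10.4,-18,0],[0,1,10.4,-18,0]]]'; python3 -m creep '[[[0,1,-0.07,0,0],[0,2,-0.13,0,0],[0,3,-0.2,0,0],[0,4,-0.27,0,0],[0,5,-0.33,0,0],[0,5,-0.33,0,0]]]'
```

```text
time_s: 42.88
eef_pos: [0.4437, -0.0167, 0.0231]
tcp_rot: [-0.002, 0.999, -0.031, 0.008]
wrist_force: [0.4, 0.2, 0.7]
width: 0.0003
time_s: 43.62
eef_pos: [0.4951, -0.0203, 0.0232]
tcp_rot: [-0.002, 0.999, -0.031, 0.009]
wrist_force: [-1.6, 0.1, 1.3]
width: 0.0005
```

```bash
python3 -m creep '[[[0,1,-0.07,0,0],[0,2,-0.13,0,0],[0,3,-0.2,0,0],[0,4,-0.27,0,0],[0,5,-0.33,0,0],[0,5.7,-0.38,0,0],[0,6.2,-0.41,0,0],[0,6.2,-0.41,0,0]]]'; for i in 1; do python3 -m creep '[[[0,0.3,-0.02,0,0],[0,0.6,-0.04,0,0],[0,0.6,-0.04,0,0]]]'; done;  python3 -m creep '[[[0,0.15,-0.01,0,0],[0,0.3,-0.02,0,0],[0,0.3,-0.02,0,0]]]'
```

```text
time_s: 44.62
eef_pos: [0.558, -0.0246, 0.023]
tcp_rot: [-0.002, 0.999, -0.031, 0.009]
wrist_force: [-2.4, 0.2, -1.2]
width: 0.0005
time_s: 45.0
eef_pos: [0.5619, -0.0248, 0.023]
tcp_rot: [-0.002, 0.999, -0.031, 0.007]
wrist_force: [-7.5, 1.0, 3.9]
width: 0.0002
time_s: 45.38
eef_pos: [0.5618, -0.0248, 0.0231]
tcp_rot: [-0.002, 1.0, -0.031, 0.004]
wrist_force: [-9.7, 0.7, 5.0]
width: 0.0006
```

```bash
python3 -m creep '[[[0,-1,0.07,0,0],[0,-3,0.2,0,0],[0,-6,0.4,0,0],[0,-9,0.6,0,0],[0,-10,0.6,5,0],[0,-10,0.6,10,0],[0,-10,-4,16,0],[0,-10,-4,18,0],[0,-10,-4,18,0]]]'; python3 see.py wrist w13.png; python3 see.py scene s13.png
python3 - <<'E'
from h import *
d=np.load('/tmp/wrist.npz');W=d['W']
m=(W[...,2]>.04)&(W[...,2]<.05)&(W[...,0]>.46)&(W[...,0]<.62)&(W[...,1]>-.15)&(W[...,1]<.08)
q=W[m]; print('bar top',len(q),np.percentile(q,[2,50,98],axis=0).round(4))
y=q[:,1]; print('x at y~-.03',np.percentile(q[abs(y+.03)<.01][:,0],[2,98]))
d=np.load('/tmp/scene.npz') if 0 else np.load('/tmp/scene.npz')
W,p=d['W'],d['p']
m=(W[...,2]>.005)&(W[...,2]<.03)&(abs(W[...,0]-.516)<.05)&(abs(W[...,1]-.315)<.075)
hsv=cv2.cvtColor(p,cv2.COLOR_RGB2HSV); m&=(hsv[...,1]>120)&(hsv[...,0]<15)&(hsv[...,2]>60)
q=W[m]; print('pin handle in tray',len(q),q.mean(0).round(4) if len(q) else '')
s=arm.observe(); print(s['eef_pos'],s['wrist_force'],s['time_s'])
a,b=cv2.imread('pics/w13.png'),cv2.imread('pics/s13.png')
cv2.imwrite('pics/c13.png',np.vstack([cv2.resize(a[:240],(800,300)),cv2.resize(b[120:270,200:600],(800,300))]))
E
```

```text
time_s: 46.5
eef_pos: [0.4653, -0.0664, 0.2064]
tcp_rot: [-0.0, 0.999, -0.031, 0.01]
wrist_force: [0.2, -0.5, -0.7]
width: 0.0003
bar top 2190 [[ 0.5628 -0.1342  0.041 ]
 [ 0.574  -0.0153  0.0468]
 [ 0.5849  0.0765  0.0493]]
x at y~-.03 [0.56812248 0.57966957]
pin handle in tray 10 [0.5408 0.2973 0.0118]
[ 0.462323   -0.06479831  0.20295427] [ 0.1572934  -0.52693002  0.06024277] 46.6
```

View pics/c13.png

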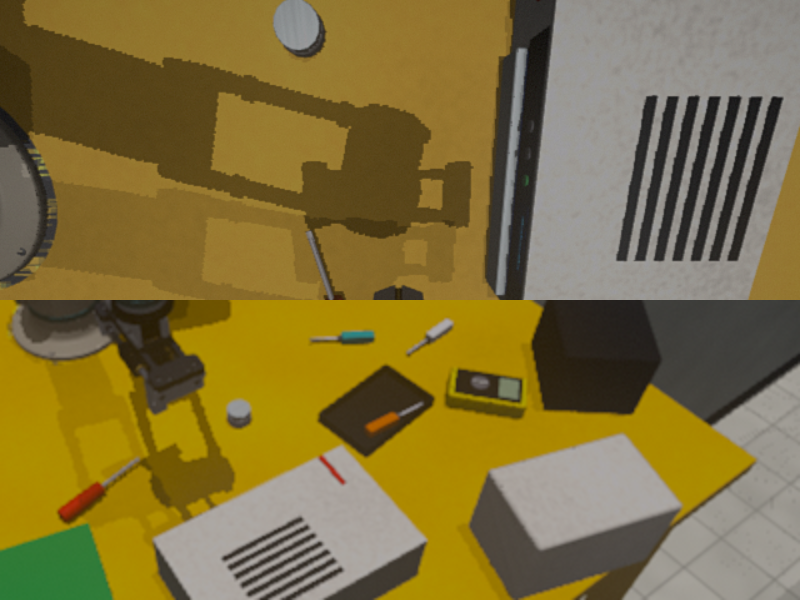

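The carriage looks shut, and the pin in the tray has shifted towards the +x wall. I compare the bar with the side-camera data saved before the latch was tripped, then look at the pin from close by.

```bash
cp /tmp/side.npz /tmp/side_old.npz; python3 -m creep '[[[0.5,0,6,0,5],[0.5,1,12,0,10],[0.5,2,18,0,11],[0.5,3,24,0,11],[0.5,4,29,0,11],[0.5,5,32,0,11],[0.5,5,32,0,11],[0.5,5,32,0,11]]]'; python3 see.py wrist w14.png
python3 - <<'E'
from h import *
d=np.load('/tmp/wrist.npz');W=d['W'];p=d['p']
hsv=cv2.cvtColor(p,cv2.COLOR_RGB2HSV).astype(int)
m=(hsv[...,1]>130)&((hsv[...,0]<14))&(W[...,2]>.008)&(W[...,2]<.06)&(abs(W[...,0]-.516)<.065)&(abs(W[...,1]-.315)<.085)
q=W[m]; print('handle',len(q),cv2.minAreaRect(q[:,:2].astype(np.float32)*1000),np.percentile(q[:,2],[5,50,95]))
t=q-q.mean(0); A=np.linalg.lstsq(np.c_[t[:,:2],np.ones(len(t))],t[:,2],rcond=None)[0]; print('slope',A)
m=(W[...,2]>.014)&(W[...,2]<.03)&(abs(W[...,0]-.516)<.075)&(abs(W[...,1]-.315)<.1); r=cv2.minAreaRect(W[m][:,:2].astype(np.float32)*1000); print('tray',r)
def bar(W):
    m=(W[...,2]>.012)&(W[...,2]<.040)&(W[...,0]>.53)&(W[...,0]<.61)&(abs(W[...,1]+.03)<.11)
    q=W[m]; k=np.polyfit(q[:,1],q[:,0],1); r=q[:,0]-np.polyval(k,q[:,1]); q=q[abs(r)<.006]; k=np.polyfit(q[:,1],q[:,0],1); return len(q),np.polyval(k,-.09).round(4),np.polyval(k,-.03).round(4),np.polyval(k,.05).round(4)
print('old',bar(np.load('/tmp/side_old.npz')['W'])); p,W,c=cam('side'); print('new',bar(W))
E
```

```text
time_s: 47.6
eef_pos: [0.5113, 0.2546, 0.2015]
tcp_rot: [-0.002, 0.998, 0.065, 0.004]
wrist_force: [0.1, 0.1, -0.5]
width: 0.0467
handle 703 ((510.792724609375, 301.656494140625), (59.729129791259766, 92.5435562133789), 86.4559097290039) [0.01893581 0.02194724 0.02336129]
slope [ 7.28632196e-02 -1.40324494e-02 -3.27867721e-17]
tray ((514.7474975585938, 316.7623291015625), (110.39155578613281, 169.6763153076172), 7.402142524719238)
old (232, np.float64(0.5664), np.float64(0.5706), np.float64(0.5761))
new (346, np.float64(0.5666), np.float64(0.5706), np.float64(0.576))
```

View pics/w14.png

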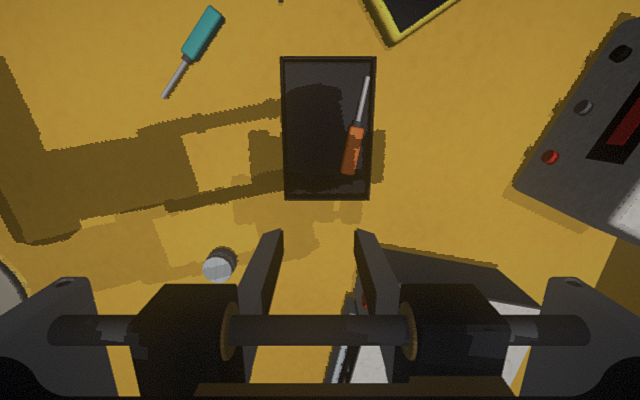

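The carriage is where it was when shut (bar at 0.5706 both times). The pin tip is at (367,78), close to the tray's right wall, so I check whether it lies flat.

Run:
```python
from h import *
d=np.load('/tmp/wrist.npz');W=d['W'];p=d['p']
for v in range(78,176,6):
    row=p[v,335:376].astype(int); lo=row.sum(1)>190
    us=335+np.where(lo&(W[v,335:376,2]<.035)&(row[:,2]*0+1>0))[0]
    us=[u for u in us if not(p[v,u,0]>1.25*p[v,u,2] and v<125)]
    if len(us): q=W[v,us]; print(v,us[0],us[-1],np.median(q,0).round(4),q[:,2].max().round(4))
T=np.array([.5147,.3168]);a=np.radians(7.4);R=np.array([[np.cos(a),np.sin(a)],[-np.sin(a),np.cos(a)]])
m=np.zeros((400,640),bool);m[126:174,340:367]=1
hsv=cv2.cvtColor(p,cv2.COLOR_RGB2HSV).astype(int); m&=(hsv[...,1]>130)&(hsv[...,0]<14)&(W[...,2]>.017)&(W[...,2]<.026)
q=W[m];r=cv2.minAreaRect(q[:,:2].astype(np.float32)*1000);print('handle',len(q),r,'in tray',R@(np.array(r[0])/1e3-T))
```

```text
78 365 369 [0.5521 0.3844 0.0157] 0.016
84 364 368 [0.5522 0.3779 0.0153] 0.0173
90 362 367 [0.5514 0.371  0.0148] 0.0164
96 361 365 [0.5506 0.3641 0.0162] 0.0177
102 360 364 [0.5508 0.3574 0.0156] 0.0163
108 359 363 [0.5506 0.3504 0.0167] 0.0174
114 357 361 [0.5495 0.3434 0.0157] 0.0165
120 356 360 [0.5495 0.3363 0.0145] 0.0165
126 352 375 [0.551  0.3295 0.0189] 0.0215
132 349 375 [0.5499 0.3224 0.0219] 0.0231
138 350 375 [0.5516 0.3155 0.0223] 0.0241
144 349 375 [0.5518 0.3082 0.0209] 0.023
150 352 375 [0.5541 0.3013 0.0218] 0.0227
156 352 375 [0.5547 0.2938 0.0212] 0.022
162 345 375 [0.5521 0.2861 0.0223] 0.0231
168 344 375 [0.5542 0.2785 0.0213] 0.0243
174 371 375 [ 0.5831  0.2705 -0.    ] 0.0009
handle 674 ((547.9857177734375, 299.6273193359375), (58.80817794799805, 18.12356948852539), 86.91729736328125) in tray [ 0.03079672 -0.02131671]
```

The pin is flat: its shaft top is level at about 15.6 mm along its length. It sits inside the limits at tray frame (+31, -21) mm, and the gripper is clear of everything, so I hand in.

```bash
python3 -c "
from rig import workorder
print(workorder.close_job())"
```

```text
the job is handed in; nothing more can be done
None
```

The job is done and handed in at about 48 s of the 210 s allowed; no verdict was reported. I tripped the latch with the orange pin and laid the pin in the tray. The three modules on the mat went into the middle sockets and I pressed each one flush. Then I pushed the carriage home.

Last checks:
- **Modules:** all three tops were within about 0.5 mm of the carriage top, measured before closing. I did not see them again once the carriage was shut.
- **Carriage:** the bar is at 0.5706 m, the same as before the latch was tripped, and it stayed there after I backed off. I could not read the latch itself. The final push met a firm stop at 9.7 N at the wrist, above the suggested 3 to 7 N but well under the limits.
- **Pin:** it moved about 25 mm to one side in the tray after I laid it down, and I left it there. It lies flat and inside the limits, at x +31 mm and y -21 mm in the tray frame.
- **Bystanders:** I saw no contact with any of them, but I did not measure their positions again at the end.

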